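# Take down the finished brushes and pack them in a tray

## Robot

A 6-joint arm with a two-finger parallel gripper is mounted at the origin on the work surface. World frame = base frame: x ahead of the robot, y to its left, z up, the work surface at z = 0. Lengths are in mm, angles in rad, forces in N, time in s.
With the tool pointing down it reaches from about 400 to 825 mm from the base axis. Payload 7 kg.
Tool frame: the origin (TCP) lies at the very end of the fingers, on their centre line; the grasp point (between the pads) lies 19 mm behind it; z points along the fingers, y is the line along which they close (so a half turn about z gives the same grasp; the last joint's range is limited). The gripper opens to 88 mm and grips with 3 to 60 N. Pads are 19 mm wide; open, the fingers measure 130 mm over their backs; the gripper's body (78 mm by 193 mm) begins 47 mm behind the grasp point.
Start: joints at [1.594, 0.359, 0.012, 0, -1.224, -0.288], TCP at [176.668, 651.447, 226.561] pointing down, gripper open.
Joint ranges: [-3.07, 3.07], [-1.43, 2.12], [-1.02, 1.25], [-3.03, 1.67], [-3.05, -0], [-3.03, 3.03]. Speed limits (rad/s): [2.39, 2.39, 3.01, 3.14, 3.14, 3.14].

## Interface

Orientations are given as a unit quaternion [x, y, z, w].
In Python, from plant import bot gives the robot as it stands. Calls block until the motion is done:
- bot.move_ptp(position, orientation): joint-space move of the TCP to a pose.
- bot.line_to(position, velocity=150, ori=None): straight line of the TCP; ori=None keeps the orientation; velocity is the mean speed in mm/s.
- bot.move_joints(angles): joint-space move.
- bot.move_gripper(opening, force=None): finger opening in mm; force is the grip in N (None keeps the last); returns when the fingers have stopped.
- bot.pause(seconds).
- bot.solve_ik(position, orientation): joint angles nearest the present ones, or None.
- bot.read_state(): the state.
- bot.camera(name): name is "scene" or "top" or "wrist"; returns the picture (420x560x3 uint8, red, green, blue); there is no depth.
- bot.get_calibration(name): a dict with "fx", "fy", "cx", "cy" (pixels), "view" (4x4, takes a point from world to camera coordinates); the wrist camera has in their place "T_tool_cam" (4x4, takes a point from camera to tool coordinates, whose origin is the TCP and whose axes are the flange's). Camera axes: x right, y up, looking along -z (the intrinsics and any distortion apply to the point x, -y, -z); pixel columns grow to the right and rows downward; lengths in mm; the calibration is good to about 2 mm. A picture is of the moment at which its call begins: read the wrist's pose just before it. get_calibration takes no time and is no camera call.
A pose or a line that the arm cannot do raises bot.Unreachable and nothing moves.
- bot.close_job(): hands the job in; it is judged then, once.
The state is a dict: "t": time; "joint_pos": joint angles; "qvel": joint speeds; "tau": joint torques, N m; "tcp_pos": TCP position; "eef_rot": TCP orientation; "contact_force": force on the tool from outside, world axes, zero at the start; "moment": the same for the moment, N m; "width": finger opening in mm; "finger_force": force on a finger pad.
Only numpy, scipy, OpenCV 4.12 (cv2) and the standard library are available. Lean on these libraries where they do the work, as an engineer would, in place of code of your own. Each camera call takes 0.05 s, during which the arm holds its last target. There are 200 camera calls.

## Task

Take the top tray off the nested stack and set it flat on the middle of the rubber mat, then lift every finished brush off the hanging rack and stand it upright, head down, in a cell of that tray, one to a cell, so that one row of three is full and any more stand in the other row. Leave the bare unfinished handle hanging and the lower tray on its board, and do not push the mug or the wire reel about.

Things in the scene. Friction and masses are not known exactly. Their poses are not given: they have to be found in the camera images.
- tray_mid (a point): Top one of two nested grey formed trays, the one to use, 350 g. Point at its middle, 16 mm above its underside, inside a solid rib 14 mm thick that runs along its x (long) axis and can be pinched there from above. Floor 4 mm thick; rib tops 28 mm above the underside; sloping rim 44 mm high, 214 x 158 mm over all. It sits with 4 mm play on the lower tray's ribs, 28 mm above it, and lifts straight off
- tray_low_mid (a point): The lower tray of the stack, identical, on a 12 mm dark wooden board; same point of it. It stays
- mat_mid (a point): Top centre of the black rubber mat fixed on the bench, 210 mm (its x) by 280 mm (its y), 3 mm thick
- rack_mid (a point): Fixed rack: seven steel forks, 70 mm apart along its y (-210 to 210 mm). Point: middle of the row of hanging places, at the prong tops, 200 mm up. Forks open to the rack's -x (towards the robot); slot 22 mm, prongs 6 mm thick. Tips 24 mm in front and a stop behind rise 10 mm: lift a brush 12 to 25 mm, then draw it 50 mm or more to -x before going up
- blank_mid (a point): Bare unfinished wooden brush handle, 130 mm long, ball-topped, without black cap or brass band, that hangs in one fork of the rack; it stays there. Point 55 mm above its lower end
- brush0_mid (a point): Finished round brush, 150 mm tall, 160 g, hanging upright, head down, in a fork of the rack; it may be absent. From below: flat-ended black head cap 44 mm across, 42 mm high, edge rounded 5 mm; brass band; neck 16 mm across, 66 to 100 mm up, in the fork; wooden grip 32 mm across, 100 to 150 mm up, its underside resting on the fork. Point on the axis 75 mm above the lower end; z up the axis
- brush1_mid (a point): Finished round brush, 150 mm tall, 160 g, hanging upright, head down, in a fork of the rack; it may be absent. From below: flat-ended black head cap 44 mm across, 42 mm high, edge rounded 5 mm; brass band; neck 16 mm across, 66 to 100 mm up, in the fork; wooden grip 32 mm across, 100 to 150 mm up, its underside resting on the fork. Point on the axis 75 mm above the lower end; z up the axis
- brush2_mid (a point): Finished round brush, 150 mm tall, 160 g, hanging upright, head down, in a fork of the rack; it may be absent. From below: flat-ended black head cap 44 mm across, 42 mm high, edge rounded 5 mm; brass band; neck 16 mm across, 66 to 100 mm up, in the fork; wooden grip 32 mm across, 100 to 150 mm up, its underside resting on the fork. Point on the axis 75 mm above the lower end; z up the axis
- brush3_mid (a point): Finished round brush, 150 mm tall, 160 g, hanging upright, head down, in a fork of the rack; it may be absent. From below: flat-ended black head cap 44 mm across, 42 mm high, edge rounded 5 mm; brass band; neck 16 mm across, 66 to 100 mm up, in the fork; wooden grip 32 mm across, 100 to 150 mm up, its underside resting on the fork. Point on the axis 75 mm above the lower end; z up the axis
- brush4_mid (a point): Finished round brush, 150 mm tall, 160 g, hanging upright, head down, in a fork of the rack; it may be absent. From below: flat-ended black head cap 44 mm across, 42 mm high, edge rounded 5 mm; brass band; neck 16 mm across, 66 to 100 mm up, in the fork; wooden grip 32 mm across, 100 to 150 mm up, its underside resting on the fork. Point on the axis 75 mm above the lower end; z up the axis
- brush5_mid (a point): Finished round brush, 150 mm tall, 160 g, hanging upright, head down, in a fork of the rack; it may be absent. From below: flat-ended black head cap 44 mm across, 42 mm high, edge rounded 5 mm; brass band; neck 16 mm across, 66 to 100 mm up, in the fork; wooden grip 32 mm across, 100 to 150 mm up, its underside resting on the fork. Point on the axis 75 mm above the lower end; z up the axis
- cell0 (a point): Centre of the floor of cell 0 of the top tray (first row: cells 0, 1, 2 in order along the tray's x; middles 64 mm apart in a row at tray x = -64, 0, 64 mm; rows at y = -36 and 36 mm). Each cell is 58 x 58 mm between ribs 24 mm high above the floor, cross ribs 6 mm thick
- cell1 (a point): Centre of the floor of cell 1 of the top tray (first row: cells 0, 1, 2 in order along the tray's x; middles 64 mm apart in a row at tray x = -64, 0, 64 mm; rows at y = -36 and 36 mm). Each cell is 58 x 58 mm between ribs 24 mm high above the floor, cross ribs 6 mm thick
- cell2 (a point): Centre of the floor of cell 2 of the top tray (first row: cells 0, 1, 2 in order along the tray's x; middles 64 mm apart in a row at tray x = -64, 0, 64 mm; rows at y = -36 and 36 mm). Each cell is 58 x 58 mm between ribs 24 mm high above the floor, cross ribs 6 mm thick
- cell3 (a point): Centre of the floor of cell 3 of the top tray (second row: cells 3, 4, 5 in order along the tray's x; middles 64 mm apart in a row at tray x = -64, 0, 64 mm; rows at y = -36 and 36 mm). Each cell is 58 x 58 mm between ribs 24 mm high above the floor, cross ribs 6 mm thick
- cell4 (a point): Centre of the floor of cell 4 of the top tray (second row: cells 3, 4, 5 in order along the tray's x; middles 64 mm apart in a row at tray x = -64, 0, 64 mm; rows at y = -36 and 36 mm). Each cell is 58 x 58 mm between ribs 24 mm high above the floor, cross ribs 6 mm thick
- cell5 (a point): Centre of the floor of cell 5 of the top tray (second row: cells 3, 4, 5 in order along the tray's x; middles 64 mm apart in a row at tray x = -64, 0, 64 mm; rows at y = -36 and 36 mm). Each cell is 58 x 58 mm between ribs 24 mm high above the floor, cross ribs 6 mm thick
- mug: White mug, 82 mm across, 90 mm high, a bystander; origin at its underside
- reel: Black wire reel, 76 mm across, 80 mm high, a bystander; origin at its underside
- stockbox: Fixed open wooden box of turned handles, 190 x 150 x 60 mm, a bystander; origin under its centre
Mind the look-alikes: they are no part of the job. What is shaped like the part that bears brush3_mid but turquoise is not meant.

How it is judged:
By the outcome, as a careful person would: the job done as asked, in the order asked, and still so for the second after the job is handed in, with the robot touching nothing.
Of brush0, brush1, brush2, brush3, brush4, brush5 only 4 to 6 are there at a start; the rules pass over those that are not, and their reading is None.
At some moment in a run one of tray may be knocked a few centimetres aside while the robot is not near it.
Once in a run the grip may slacken for a moment while it holds something.
It also fails if it takes over 210 s, if anything falls off the work surface, if the arm or the gripper's body presses on something with over 40 N, if the wrist force passes 120 N, or if a joint passes its speed limit or range.

## Working session

There is one attempt and no reset: what is moved stays moved. The work goes in short steps, each a Python script; the robot and the scene stay as the last script left them, time stands still between calls to the robot, and variables do not carry over. Pictures are saved under pics/ and viewed, at most 14 in all, crops included, and the job is handed in when it is done.

```bash
mkdir -p pics; ls; python3 - <<'E'
from plant import bot
import cv2
for n in("scene","top"):
    cv2.imwrite(f"pics/{n}0.png",cv2.resize(bot.camera(n)[:,:,::-1],(784,588),interpolation=cv2.INTER_CUBIC))
    c=bot.get_calibration(n);print(n,c)
print(bot.get_calibration("wrist"));print(bot.read_state())
E
```

```text
pics
scene {'fx': 447.679318479599, 'fy': 447.679318479599, 'cx': 282.482137996899, 'cy': 215.29595363472168, 'view': array([[ 3.08287948e-01,  9.51290394e-01,  2.26435656e-03,
        -1.87141288e+02],
       [-7.75735117e-01,  2.50015953e-01,  5.79419581e-01,
         3.99546670e+02],
       [ 5.50630156e-01, -1.80384614e-01,  8.15026271e-01,
        -1.49543026e+03],
       [ 0.00000000e+00,  0.00000000e+00,  0.00000000e+00,
         1.00000000e+00]])}
top {'fx': 463.9837417656309, 'fy': 463.9837417656309, 'cx': 279.80627180381504, 'cy': 214.90170823459172, 'view': array([[-2.15779065e-02, -9.99750193e-01, -5.82629695e-03,
         3.40911136e+01],
       [ 9.93055854e-01, -2.21068063e-02,  1.15548087e-01,
        -6.00622818e+02],
       [-1.15648023e-01, -3.29255247e-03,  9.93284800e-01,
        -1.32891440e+03],
       [ 0.00000000e+00,  0.00000000e+00,  0.00000000e+00,
         1.00000000e+00]])}
{'fx': 359.9499822258765, 'fy': 359.9499822258765, 'cx': 277.23822144559597, 'cy': 209.6035656473462, 'T_tool_cam': array([[-3.62510347e-04,  9.50133000e-01,  3.11844754e-01,
        
[... 289 characters left out ...]
int_pos': array([ 1.59414972e+00,  3.59314048e-01,  1.11769712e-02, -3.29959050e-04,
       -1.22411035e+00, -2.88103090e-01]), 'qvel': array([ 6.22482975e-05, -1.92144856e-03,  2.58838435e-04,  1.41540350e-03,
        4.17097636e-04, -6.30939762e-04]), 'tau': array([-1.63736178e-03, -5.84157372e+01,  2.93749630e+01,  7.01540932e+00,
        1.01571527e-02, -5.54971484e-05]), 'tcp_pos': array([176.52773093, 651.06000781, 225.72483799]), 'eef_rot': array([ 9.91243548e-01, -1.32044226e-01, -4.07132060e-05,  7.40831511e-04]), 'contact_force': array([-0.24353014, -0.63671326, -0.29844508]), 'moment': array([-0.03229604,  0.0007208 , -0.02926345]), 'finger_force': 0.0, 'width': 87.53854846757285}
```

View pics/scene0.png

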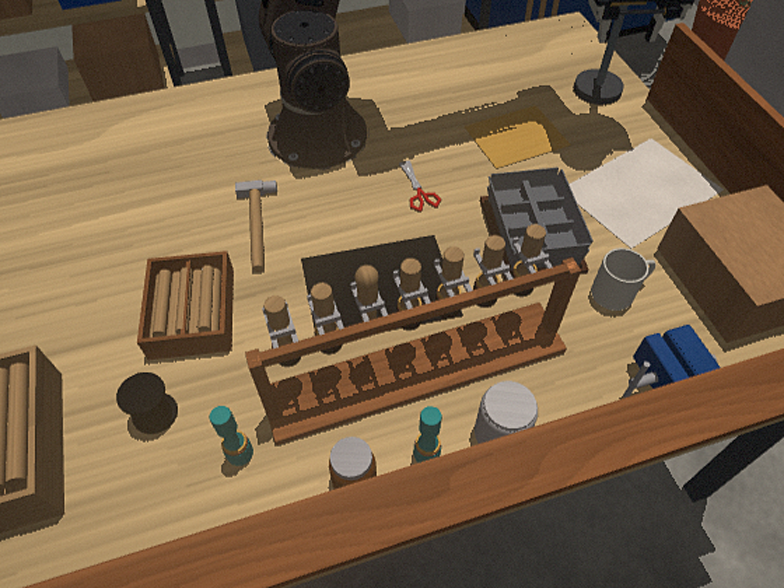

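View pics/top0.png

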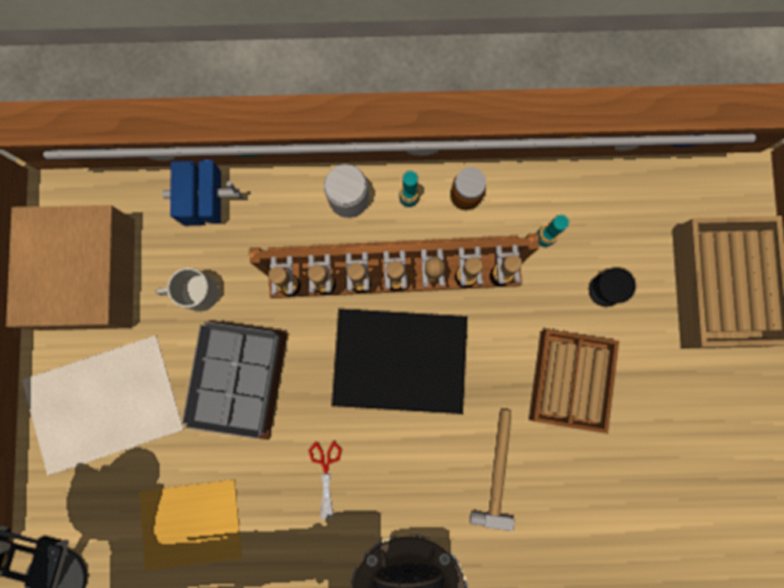

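The rack is full: six brushes, with the ball-topped blank in the fifth fork (top view 434,268; scene 367,280). In the top view the tray stack is at about (235,378) and the mat at (400,361). Next I'll write helpers and measure roughly.

```bash
cat > h.py <<'E'
from plant import bot
import numpy as np, cv2
from scipy.spatial.transform import Rotation as R
def q(yaw): return (R.from_euler('z',yaw)*R.from_euler('x',np.pi)).as_quat()
def cal(n,st=None):
    c=bot.get_calibration(n)
    if n=="wrist":
        st=st or bot.read_state(); T=np.eye(4)
        T[:3,:3]=R.from_quat(st["eef_rot"]).as_matrix(); T[:3,3]=st["tcp_pos"]
        c["view"]=np.linalg.inv(T@c["T_tool_cam"])
    return c
def proj(c,p):
    v=c["view"]@np.append(p,1); return np.array([c["cx"]+c["fx"]*v[0]/-v[2], c["cy"]-c["fy"]*v[1]/-v[2]])
def ray(c,uv):
    d=np.array([(uv[0]-c["cx"])/c["fx"],-(uv[1]-c["cy"])/c["fy"],-1]); V=c["view"]
    return -V[:3,:3].T@V[:3,3], V[:3,:3].T@d
def onz(c,uv,z):
    o,d=ray(c,uv); return o+d*(z-o[2])/d[2]
def tri(*cu):
    A=0;b=0
    for c,uv in cu:
        o,d=ray(c,uv); d=d/np.linalg.norm(d); P=np.eye(3)-np.outer(d,d); A=A+P; b=b+P@o
    return np.linalg.solve(A,b)
def shot(n,name=None,crop=None,s=1):
    st=bot.read_state(); im=bot.camera(n); c=cal(n,st)
    if name:
        o=im[:,:,::-1]
        if crop: o=o[crop[1]:crop[3],crop[0]:crop[2]]
        cv2.imwrite(f"pics/{name}.png",cv2.resize(o,None,fx=s,fy=s,interpolation=cv2.INTER_CUBIC))
    return im,c
E
python3 - <<'E'
from h import *
np.set_printoptions(precision=1,suppress=True)
t,s=cal("top"),cal("scene"); k=1/1.4
print("mat corners");
for p in [(338,310),(467,316),(463,413),(333,405)]: print(onz(t,np.array(p)*k,3)[:2])
for a,b in [((281,280),(536,232)),((320,274),(494,243)),((396,270),(411,267)),((434,268),(367,275)),((511,266),(275,303))]:
    print("grip",tri((t,np.array(a)*k),(s,np.array(b)*k)))
print("traymid",tri((t,np.array((233,378))*k),(s,np.array((548,212))*k)))
for p in [(246,330),(222,432)]: print(onz(t,np.array(p)*k,68)[:2])
print("mug",onz(t,np.array((190,290))*k,45)[:2])
print(t["view"],flush=True)if 0 else 0
E
```

```text
mat corners
[587.8 136.8]
[ 568.7 -139.4]
[ 364.  -123.9]
[386.5 149.7]
grip [622.3 223.7 237.3]
grip [629.1 150.2 244.7]
grip [633.1  13.5 242.3]
grip [633.5 -55.  250.1]
grip [ 635.3 -194.5  240.9]
traymid [452.5 356.9  69.4]
[544.2 319.4]
[340.4 366.6]
mug [632.3 442.3]
```

```bash
python3 - <<'E'
from h import *
shot("top","racktop",(180,160,390,220),3.8)
shot("scene","rackscn",(180,155,420,265),3.3)
bot.move_ptp([440,345,215],q(-0.228)); bot.pause(.3)
im,c=shot("wrist","w1",None,1.4); np.save("w1.npy",c["view"])
bot.line_to([390,345,215]); bot.pause(.3)
im,c=shot("wrist","w2",None,1.4); np.save("w2.npy",c["view"])
a=[cv2.imread(f"pics/{n}.png") for n in("racktop","rackscn")]
w=800; o=np.zeros((600,800,3),np.uint8); o[:228,:798]=a[0]; o[230:230+363,:792]=a[1]; cv2.imwrite("pics/rack.png",o)
E
```

```text
(no output)
```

View pics/rack.png

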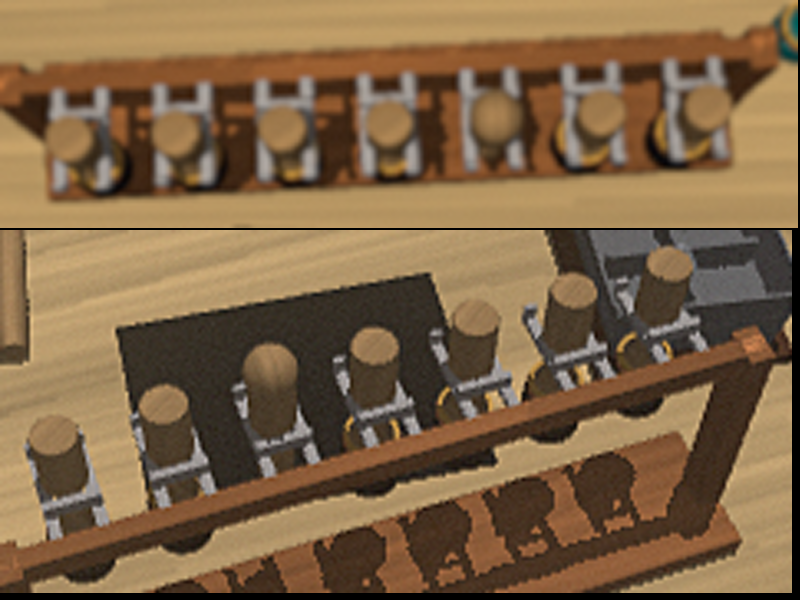

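View pics/w1.png

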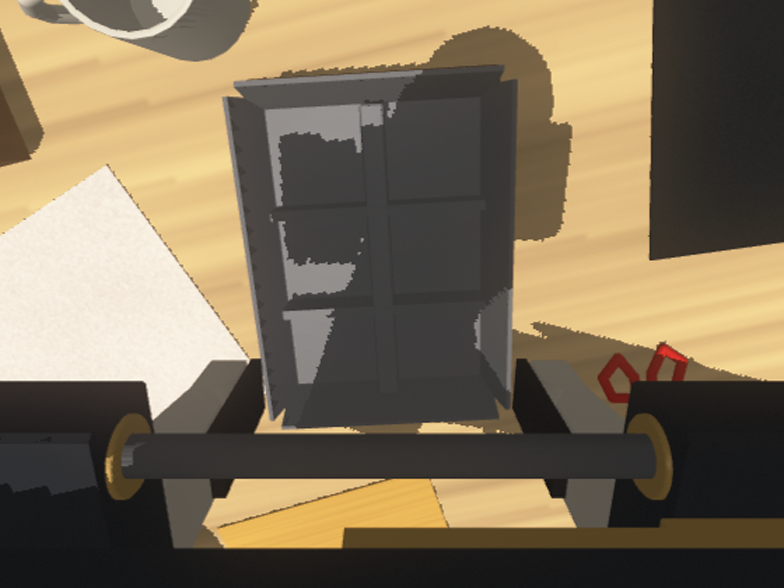

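View pics/w2.png

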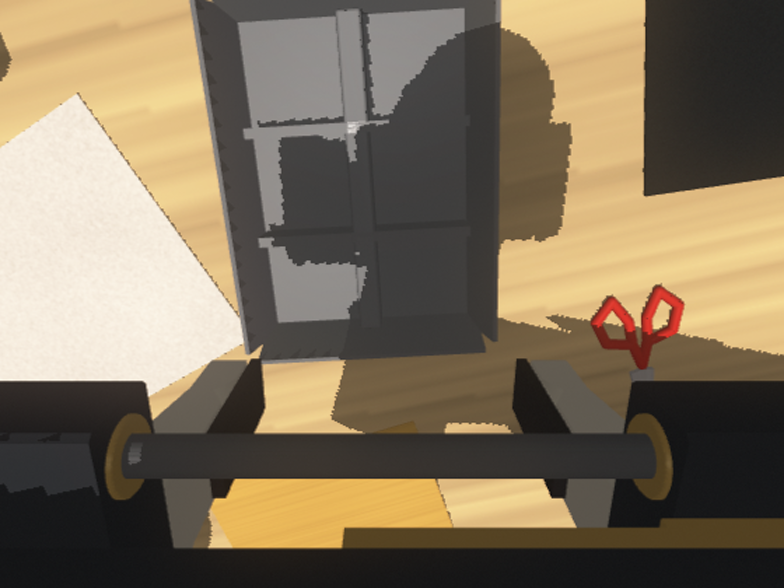

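Crop: the brush-top disc centres run from (71,136) to (707,106), with the blank at (497,112). Wrist views: the rib crossings are at (374,208) and (384,303) in w1, and at (354,127) and (363,235) in w2.

```bash
python3 - <<'E'
from h import *
np.set_printoptions(precision=1,suppress=True)
t,s=cal("top"),cal("scene")
T=[(71,136),(177,131),(282,127),(390,123),(602,112),(707,106)]
S=[(670,264),(574,290),(475,317),(374,346),(163,404),(54,435)]
P=np.array([tri((t,(180+a[0]/3.8,160+a[1]/3.8)),(s,(180+b[0]/3.3,155+(b[1]-230)/3.3))) for a,b in zip(T,S)])
print(P)
off=np.array([210,140,70,0,-140,-210])
f=[np.polyfit(off,P[:,i],1) for i in range(3)]; print(f)
w1,w2=cal("wrist"),cal("wrist"); w1["view"]=np.load("w1.npy"); w2["view"]=np.load("w2.npy")
k=1/1.4
c=[tri((w1,np.array(a)*k),(w2,np.array(b)*k)) for a,b in[((374,208),(354,127)),((384,303),(363,235))]]
print(c, (c[0]+c[1])/2, np.arctan2(*(c[0]-c[1])[1::-1]))
for w,a,b in((w1,(374,208),(384,303)),(w2,(354,127),(363,235))):
  A,B=onz(w,np.array(a)*k,68),onz(w,np.array(b)*k,68); print((A+B)/2,np.linalg.norm(A-B),np.arctan2(*(A-B)[1::-1]))
# rim corners w1
for p in [(235,82),(503,67),(505,407),(280,420)]: print(onz(w1,np.array(p)*k,84))
E
```

```text
[[ 629.7  223.2  247.3]
 [ 631.3  153.3  247.4]
 [ 632.3   83.8  246.5]
 [ 633.7   13.4  245. ]
 [ 637.6 -126.4  245.5]
 [ 640.  -195.7  245.3]]
[array([ -0. , 634.4]), array([ 1. , 13.6]), array([  0. , 246.1])]
[array([478.6, 345.6,  57.4]), array([412.2, 355.9,  46.5])] [445.4 350.8  51.9] -0.15516616948991047
[449.8 349.1  68. ] 61.02776780068086 -0.1309501534357043
[447.3 349.8  68. ] 63.07545481225157 -0.1624107995762094
[563.8 400.4  84. ]
[539.  260.7  84. ]
[337.2 291.2  84. ]
[361.1 437.   84. ]
```

```bash
cat >> h.py <<'E'
def fz(): return bot.read_state()["contact_force"][2]
def down(xy,z0,z1,step=2,thr=4,vel=40):
    "lower from z0 to z1 until the upward force grows by thr; returns last z"
    bot.pause(.2); b=fz(); z=z0
    while z>z1:
        z=max(z-step,z1); bot.line_to([xy[0],xy[1],z],vel); bot.pause(.05)
        if fz()-b>thr: break
    return z,fz()-b
def rep():
    s=bot.read_state(); print("t %.1f tcp %s w %.1f ff %.1f F %s"%(s["t"],s["tcp_pos"].round(1),s["width"],s["finger_force"],s["contact_force"].round(1)))
E
python3 - <<'E'
from h import *
print(bot.read_state()["joint_pos"].round(2))
for y in(-1.638,1.504): print(y,bot.solve_ik([477,6,80],q(y)))
bot.move_gripper(44,40)
bot.line_to([449,349,130],ori=q(-0.16)); bot.pause(.2)
shot("wrist","w3",None,1.4)
print(down((449,349),90,48)) ; rep()
bot.move_gripper(0,40); bot.pause(.3); rep()
bot.line_to([449,349,58],40); bot.pause(.3); rep()
shot("wrist","w4",None,1.4)
E
```

```text
[ 1.1   0.11 -0.34  0.   -1.12  0.24]
-1.638 [ 0.42634861  0.18874019 -0.60850555  0.         -0.77355059 -0.49355228]
1.504 [ 0.42634861  0.18874019 -0.60850555  0.         -0.77355059  2.64844772]
(48, np.float64(-0.2778151124152507))
t 12.3 tcp [449.  348.9  47.9] w 44.6 ff 0.0 F [ 0.4 -0.2 -0.6]
t 13.2 tcp [449.  348.9  48. ] w 13.6 ff 40.0 F [ 0.2 -0.1  1.5]
t 13.9 tcp [448.9 348.9  57.8] w 13.3 ff 40.0 F [ 0.7 -0.3 -3.9]
```

View pics/w4.png

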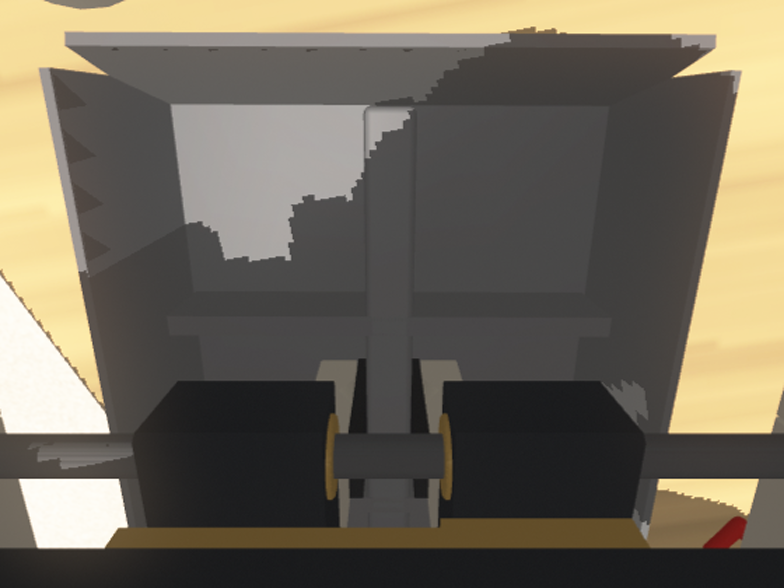

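The tray is held square by its rib: the far rim edge is at row 34 and the cross rib spans rows 317-335. I'll work out where it sits along x in the grip, then carry it over, rotate it and set it down.

```bash
python3 - <<'E'
from h import *
np.set_printoptions(precision=1,suppress=True)
s=bot.read_state(); w=cal("wrist",s); u=np.array([np.cos(-.16),np.sin(-.16)])
a=(onz(w,np.array((390,34))/1.4,94)[:2]-s["tcp_pos"][:2])@u
b=(onz(w,np.array((390,326))/1.4,78)[:2]-s["tcp_pos"][:2])@u
print("tray x offset", a-107, b-32)
d=(a-107+b-32)/2
yaw=-1.638; m=np.array([477,6.]); tgt=m-d*np.array([np.cos(yaw),np.sin(yaw)])
bot.line_to([449,349,95],100)
bot.line_to([435,180,95],150); rep()
bot.line_to([435,150,60],120)
bot.line_to([450,60,60],120,q(yaw)); rep()
bot.line_to([*tgt,60],120)
bot.pause(.3); rep()
print(down(tgt,30,9.5,1.5,3)); rep()
E
```

```text
tray x offset -2.2051094908693045 -2.11086791318467
t 15.8 tcp [435.4 180.7  95.1] w 13.8 ff 40.0 F [-0.  -0.5 -2.9]
t 17.9 tcp [450.2  60.3  60.2] w 13.8 ff 40.0 F [-0.4  1.3 -2.7]
t 18.9 tcp [476.8   4.3  60.1] w 13.8 ff 40.0 F [-0.6  0.1 -2.7]
(10.5, np.float64(8.504803226700218))
t 23.7 tcp [477.1   3.9  11.1] w 13.9 ff 40.0 F [-1.7 -0.4  5.9]
```

```bash
python3 - <<'E'
from h import *
bot.move_gripper(34); 
bot.line_to([477,4,120],120); rep()
bot.move_ptp([430,-120,280],q(-1.638)); bot.pause(.2); rep()
shot("top","matA",(215,195,355,305),5.6)
shot("top"); np.save("ref.npy",bot.camera("top"))
E
```

```text
t 25.4 tcp [476.5   3.9 119.3] w 34.2 ff 0.0 F [ 0.1 -0.5  0.4]
t 26.4 tcp [ 429.9 -119.3  278.5] w 34.0 ff 0.0 F [ 0.4 -0.4  0.9]
```

View pics/matA.png

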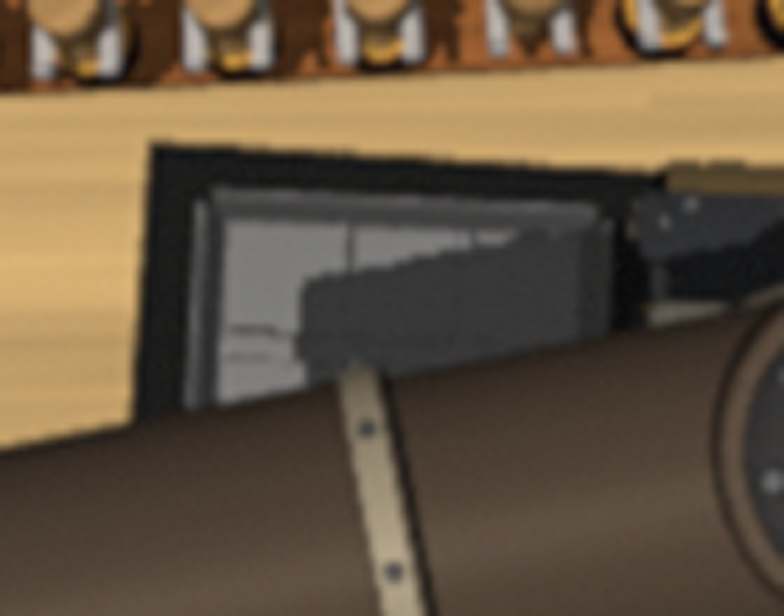

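The arm hides the tray in that view. I'll look with the wrist camera from a repeatable pose instead.

```bash
python3 - <<'E'
from h import *
bot.move_ptp([425,5,300],q(-0.067)); bot.pause(.3); rep()
im,c=shot("wrist","v0",(80,0,500,315),1.9); np.save("v0.npy",c["view"]); np.save("v0im.npy",im)
E
```

```text
t 28.0 tcp [425.    4.7 299.9] w 34.3 ff 0.0 F [ 1.1 -0.7 -0. ]
```

View pics/v0.png

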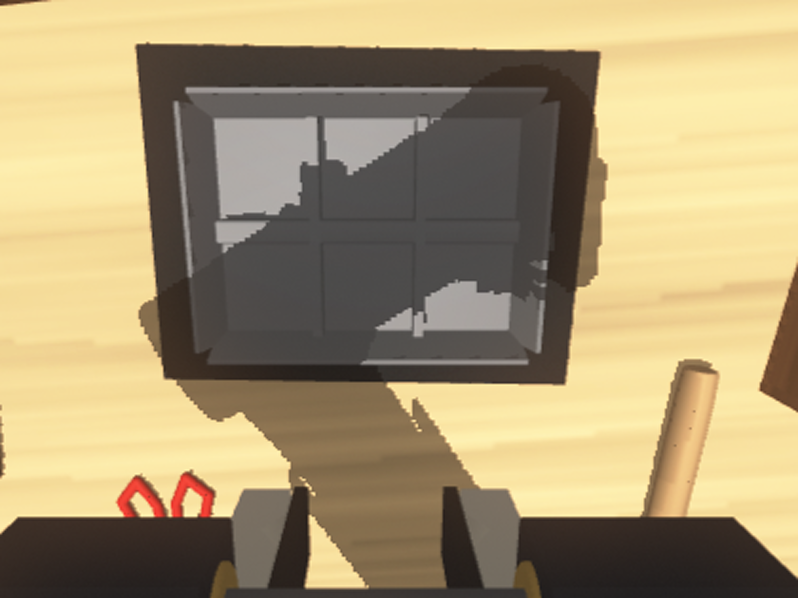

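```bash
python3 - <<'E'
from h import *
np.set_printoptions(precision=3,suppress=True)
c=cal("wrist"); c["view"]=np.load("v0.npy")
f=lambda p,z: onz(c,(80+p[0]/1.9,p[1]/1.9),z)[:2]
M=np.array([f(p,3) for p in[(137,44),(600,52),(565,384),(165,378)]])
print("mat",M.mean(0),np.linalg.norm(M[0]-M[1]),np.linalg.norm(M[1]-M[2])); d=M[0]-M[1]+M[3]-M[2];print(np.arctan2(-d[0],d[1])); d=M[0]-M[3]+M[1]-M[2]; print(np.arctan2(d[1],d[0]))
X=[f((318.5,231),31),f((420,231),31)]; print("ribs",np.mean(X,0),np.linalg.norm(X[0]-X[1]),np.arctan2(-(X[0]-X[1])[0],(X[0]-X[1])[1]))
E=[f((217,231),31),f((520,231),31)];print(E,np.arctan2(-(E[0]-E[1])[0],(E[0]-E[1])[1]))
r=[f((174,102),47),f((559,102),47),f((540,352),47),f((193,352),47)]; print("rim",np.mean(r,0))
r=[f((185,88),47),f((547,88),47),f((530,362),47),f((208,362),47)]; print("rim",np.mean(r,0)); print(bot.solve_ik([477,6,120],q(-.067)))
E
```

```text
mat [477.912   6.212] 277.65899268420304 208.52664374734314
-0.0840221265152351
-0.08302581253155039
ribs [477.289   4.591] 61.76755311965891 -0.0684124465764028
[array([483.622,  97.015]), array([471.017, -86.944])] -0.0684124465764027
rim [476.958   6.103]
rim [477.263   5.441]
[ 0.426  0.135 -0.56   0.    -0.876  1.077]
```

```bash
python3 - <<'E'
from h import *
bot.move_gripper(44)
bot.move_ptp([575,40,310],q(0.0245)); bot.pause(.3); rep()
im,c=shot("wrist","r0",(0,0,560,300),1.42); np.save("r0.npy",c["view"])
bot.line_to([555,40,340]); bot.pause(.3); im,c=shot("wrist"); np.save("r1.npy",c["view"]); cv2.imwrite("pics/r1.png",im[:,:,::-1])
a=cv2.imread("pics/r0.png"); b=cv2.resize(im[:240,:,::-1],None,fx=1.0,fy=1.0)
b=im[:240,60:500,::-1]
cv2.imwrite("pics/r01.png",cv2.resize(a,(795,426)))
E
```

```text
t 29.5 tcp [574.5  39.9 310.9] w 43.9 ff 0.0 F [-0.5 -0.3  0.1]
```

View pics/r0.png

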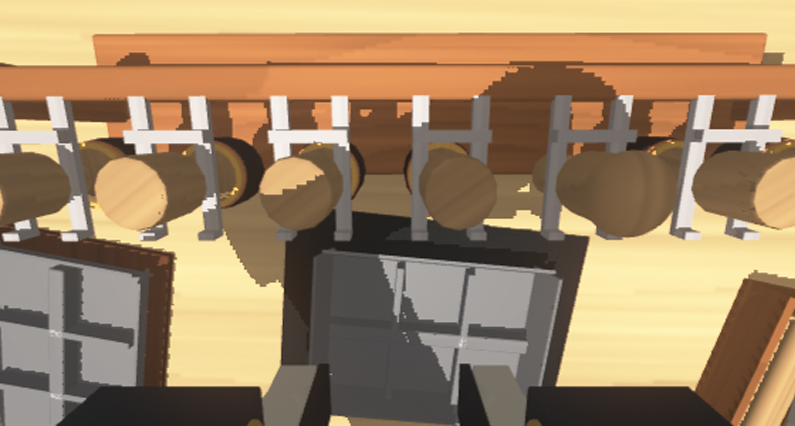

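```bash
python3 - <<'E'
from h import *
np.set_printoptions(precision=1,suppress=True)
c=cal("wrist"); c["view"]=np.load("r0.npy")
for z in(246,250): print(z,[onz(c,np.array(p)/1.42,z)[:2] for p in[(131,194),(295,194),(461,195)]])
print([onz(c,np.array(p)/1.42,200)[:2] for p in[(315,137),(450,135),(173,137)]])
for p in([634,13.6,225],[639.5,-196,225],[629,223,225],[400,13,300]): print(bot.solve_ik(p,q(.0245)))
E
```

```text
246 [array([630.9, 154.8]), array([632.6,  84.1]), array([633.9,  12.6])]
250 [array([631.4, 152.8]), array([633.1,  83.4]), array([634.4,  13.1])]
[array([655.6,  81.7]), array([658.2,  13.9]), array([653.9, 153. ])]
[ 0.3  0.3 -0.1  0.  -1.2  1.3]
[-0.   0.3 -0.   0.  -1.2  1.6]
[ 0.6  0.3 -0.   0.  -1.2  1. ]
[ 0.5 -0.2 -0.4  0.  -1.3  1.1]
```

```bash
cat >> h.py <<'E'
RY=0.0235; TC=np.array([477.3,5.3]); TY=-0.068
def cell(r,k):  # r -1 near robot, +1 near rack; k -1..1 towards +y
    return TC+36*r*np.array([np.cos(TY),np.sin(TY)])+64*k*np.array([-np.sin(TY),np.cos(TY)])
def pick(o,zg=212):
    p=np.array([634.4-RY*o,13.2+o]); d=np.array([-np.cos(RY),-np.sin(RY)])
    bot.move_gripper(44,40)
    bot.move_ptp([*p,285],q(RY)); bot.line_to([*p,zg+14],120); print(down(p,zg+14,zg,4,6)); 
    bot.move_gripper(0,40); bot.pause(.1); rep()
    bot.line_to([*p,zg+18],60); bot.line_to([*(p+62*d),zg+18],100); bot.line_to([*(p+62*d),300],150); rep()
def view(name):
    bot.move_ptp([425,5,300],q(-0.067)); bot.pause(.3); rep()
    im,c=shot("wrist",name,(80,0,500,315),1.9); np.save("last.npy",c["view"])
    a=cv2.cvtColor(im,cv2.COLOR_RGB2GRAY); b=cv2.cvtColor(np.load("v0im.npy"),cv2.COLOR_RGB2GRAY)
    # outer mat band: template shift of the rim (left, right, rear rim patches)
    for n,(x0,y0,x1,y1) in dict(L=(160,40,200,190),Rr=(360,40,400,130),B=(170,35,380,62)).items():
        r=cv2.matchTemplate(cv2.Canny(a[max(0,y0-25):y1+25,x0-40:x1+40],40,120).astype(np.uint8),cv2.Canny(b[y0:y1,x0:x1],40,120),cv2.TM_CCOEFF_NORMED)
        _,v,_,l=cv2.minMaxLoc(r); print(n,"%.2f"%v,l[0]-40,l[1]-min(25,y0))
def place(r,k,zg=212):
    p=cell(r,k); bot.line_to([*p,300],200,q(TY)); bot.line_to([*p,145],150)
    z=down(p,145,zg-100+4,2,3); print("place",z); rep()
    bot.move_gripper(41); bot.line_to([*p,300],200); rep()
E
python3 - <<'E'
from h import *
pick(0); view("b1")
E
```

```text
(212, np.float64(0.16108993300983965))
t 33.5 tcp [634.4  13.2 212.1] w 31.5 ff 40.0 F [-1.4  0.3 -0. ]
t 35.3 tcp [572.1  11.8 298.9] w 31.2 ff 40.0 F [-0.8 -0.1 -1. ]
t 36.3 tcp [425.5   5.1 299.5] w 31.5 ff 40.0 F [ 0.5  0.5 -1.5]
L 0.91 0 0
Rr 0.60 0 3
B 0.87 0 0
```

View pics/b1.png

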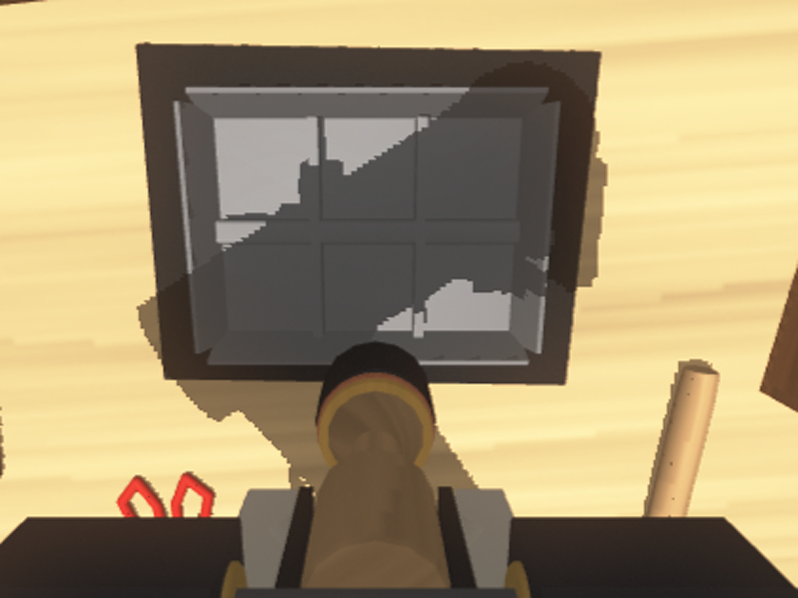

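The brush hangs straight in the grip and the tray hasn't moved. Placing it now, then fetching the second.

```bash
python3 - <<'E'
from h import *
place(-1,1); pick(70); view("b2")
E
```

```text
place (119, np.float64(5.277471528913874))
t 42.1 tcp [446.1  71.8 119.3] w 31.2 ff 40.0 F [-0.4 -0.2  3.3]
t 43.6 tcp [445.1  71.4 298.8] w 41.1 ff 0.0 F [ 0.3  0.2 -0.2]
(212, np.float64(-0.4973344887300706))
t 47.2 tcp [632.8  83.2 212.1] w 31.4 ff 40.0 F [0.  0.4 0.2]
t 49.1 tcp [570.5  81.8 298.9] w 31.6 ff 40.0 F [-1.1  0.1 -2.2]
t 50.1 tcp [425.4   5.3 299.5] w 31.6 ff 40.0 F [-0.5  1.  -1.7]
L 0.64 0 0
Rr 0.57 1 -5
B 0.80 0 0
```

View pics/b2.png

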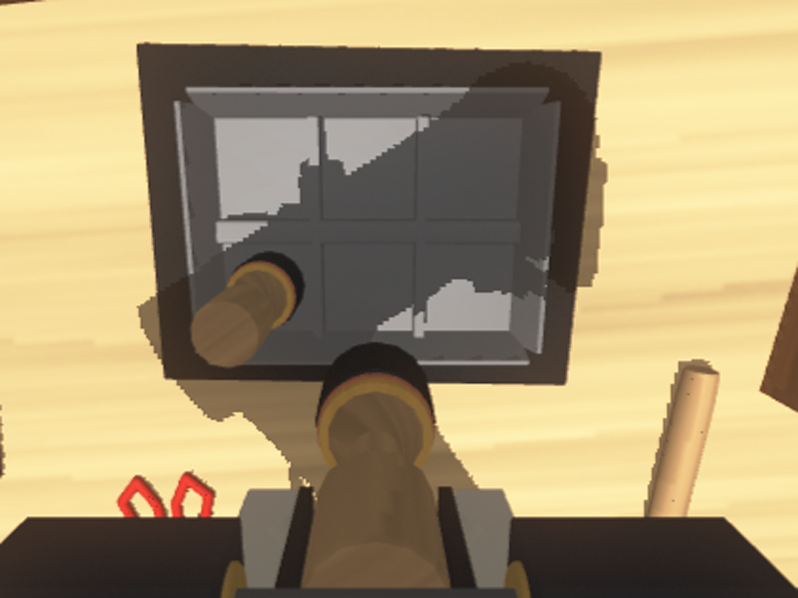

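```bash
sed -i 's/^    for n,(x0/    ok=True\n    for n,(x0/; s/print(n,"%.2f"%v,l\[0\]-40,l\[1\]-min(25,y0))/print(n,"%.2f"%v,l[0]-40,l[1]-min(25,y0)); ok\&=n=="Rr" or (v>.45 and abs(l[0]-40)<2 and abs(l[1]-min(25,y0))<2)\n    return ok and 29<bot.read_state()["width"]<35/' h.py; sed -n 55,70p h.py; python3 - <<'E'
from h import *
place(-1,0); pick(140)
if view("b3"):
    place(-1,-1); pick(210); print(view("b4"))
E
```

```text
ok=True
    for n,(x0,y0,x1,y1) in dict(L=(160,40,200,190),Rr=(360,40,400,130),B=(170,35,380,62)).items():
        r=cv2.matchTemplate(cv2.Canny(a[max(0,y0-25):y1+25,x0-40:x1+40],40,120).astype(np.uint8),cv2.Canny(b[y0:y1,x0:x1],40,120),cv2.TM_CCOEFF_NORMED)
        _,v,_,l=cv2.minMaxLoc(r); print(n,"%.2f"%v,l[0]-40,l[1]-min(25,y0)); ok&=n=="Rr" or (v>.45 and abs(l[0]-40)<2 and abs(l[1]-min(25,y0))<2)
    return ok and 29<bot.read_state()["width"]<35
def place(r,k,zg=212):
    p=cell(r,k); bot.line_to([*p,300],200,q(TY)); bot.line_to([*p,145],150)
    z=down(p,145,zg-100+4,2,3); print("place",z); rep()
    bot.move_gripper(41); bot.line_to([*p,300],200); rep()
place (119, np.float64(3.1951056055062126))
t 55.7 tcp [441.8   7.9 119.3] w 31.2 ff 40.0 F [-0.5  0.6  2.1]
t 57.2 tcp [440.7   7.6 298.8] w 41.0 ff 0.0 F [ 0.8 -0.2 -0.6]
(212, np.float64(-0.015782102648197405))
t 61.0 tcp [631.1 153.2 212.1] w 31.5 ff 40.0 F [0.4 0.2 0.7]
t 62.8 tcp [568.9 151.7 298.9] w 31.2 ff 40.0 F [-0.4 -0.2 -1.5]
t 64.0 tcp [425.4   5.4 299.6] w 31.4 ff 40.0 F [-0.8  0.2 -2.1]
L 0.55 0 -6
Rr 0.54 1 -3
B 0.85 1 0
```

View pics/b3.png

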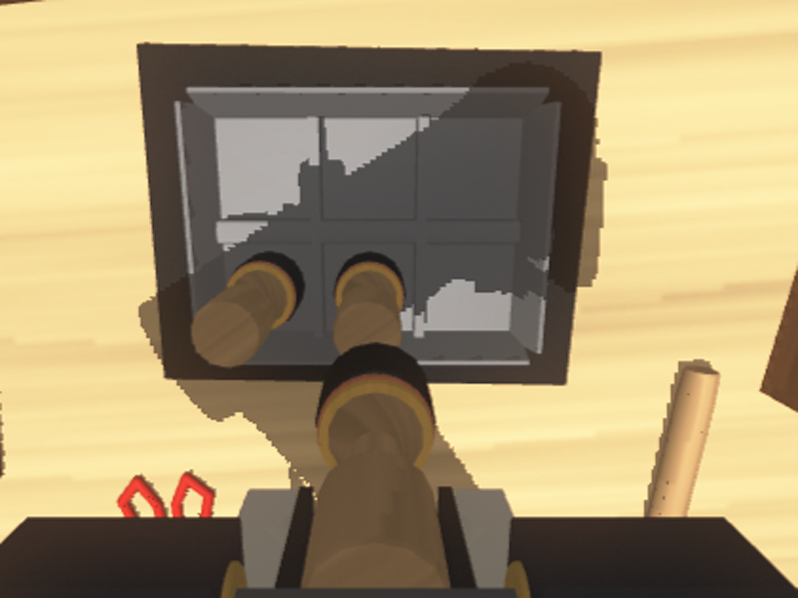

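Both brushes are upright and the tray is still; the brush itself is what fooled the L check. From here I'll rely on the rear rim patch.

```bash
sed -i 's/n=="Rr" or/n!="B" or/' h.py; python3 - <<'E'
from h import *
place(-1,-1); pick(210)
if view("b4"):
    place(1,1); pick(-140)
    print(view("b5"))
E
```

```text
place (119, np.float64(3.8361167338200066))
t 69.7 tcp [437.4 -56.1 119.3] w 31.1 ff 40.0 F [-0.6  0.1  2.8]
t 71.3 tcp [436.4 -56.1 298.8] w 41.1 ff 0.0 F [ 0.5 -0.8 -0.2]
(212, np.float64(1.1874286953585906))
t 75.4 tcp [629.5 223.2 212.1] w 31.6 ff 40.0 F [ 0.3 -0.2  0.3]
t 77.2 tcp [567.2 221.6 298.9] w 31.4 ff 40.0 F [-0.7  0.  -2.1]
t 78.5 tcp [425.4   5.6 299.6] w 31.5 ff 40.0 F [ 0.8  0.1 -2. ]
L 0.60 1 0
Rr 0.57 1 0
B 0.78 1 0
place (119, np.float64(4.233749077582311))
t 84.6 tcp [518.   66.8 119.3] w 31.5 ff 40.0 F [-0.3  0.4  1.5]
t 86.1 tcp [516.9  66.6 298.7] w 41.0 ff 0.0 F [ 0.1 -0.8 -1.1]
(212, np.float64(-0.5753654220002342))
t 89.9 tcp [ 637.7 -126.8  212. ] w 31.1 ff 40.0 F [-0.7 -0.3  0.7]
t 91.7 tcp [ 575.5 -128.   298.9] w 31.4 ff 40.0 F [-0.6 -0.1 -2.2]
t 92.8 tcp [425.4   4.6 299.6] w 31.2 ff 40.0 F [ 0.3 -0.3 -1.2]
L 0.48 0 0
Rr 0.82 0 0
B 0.83 0 0
True
```

```bash
python3 - <<'E'
from h import *
place(1,0); pick(-210)
print(view("b6"))
E
```

```text
place (119, np.float64(4.553131999625151))
t 98.7 tcp [513.6   2.9 119.3] w 31.5 ff 40.0 F [ 0.  -0.3  2.4]
t 100.2 tcp [512.6   2.8 298.8] w 41.0 ff 0.0 F [ 0.9 -0.7 -0.4]
(212, np.float64(-0.26534364065868116))
t 104.0 tcp [ 639.4 -196.8  212.1] w 31.2 ff 40.0 F [-0.5  1.   0.8]
t 105.9 tcp [ 577.2 -198.   298.9] w 31.4 ff 40.0 F [ 0.4  0.1 -3.3]
t 107.2 tcp [425.4   4.5 299.7] w 31.6 ff 40.0 F [-0.7  0.5 -1.2]
L 0.44 0 1
Rr 0.78 0 0
B 0.61 0 0
True
```

View pics/b6.png

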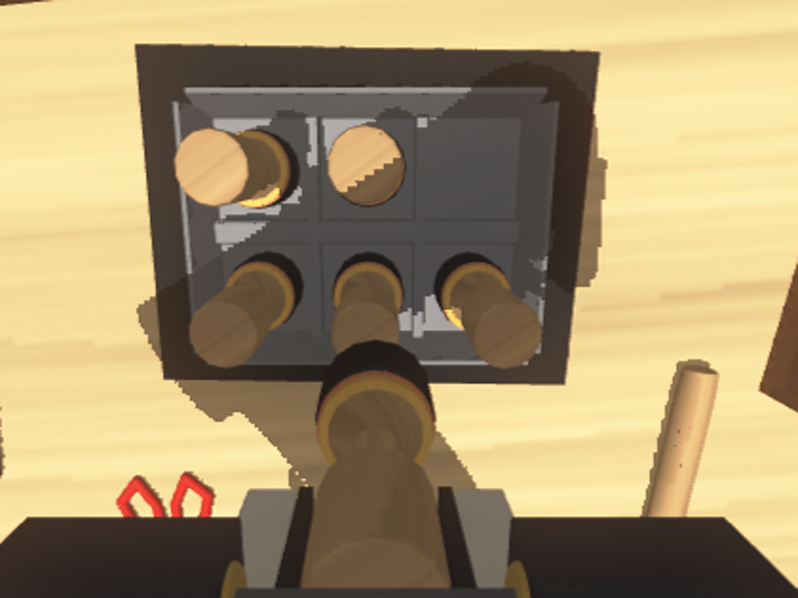

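Five brushes stand upright and the last cell is free at (467,165). I'll place the last one, retreat and check.

```bash
python3 - <<'E'
from h import *
place(1,-1)
bot.move_ptp([400,400,330],q(-.067)); bot.pause(.8); rep()
a=bot.camera("scene")[:,:,::-1]; b=bot.camera("top")[:,:,::-1]
o=np.vstack([cv2.resize(a[130:290,140:500],(640,284)),cv2.resize(b[150:330,100:500],(640,288))])
cv2.imwrite("pics/end.png",o)
E
```

```text
place (117, np.float64(18.300840955411783))
t 113.5 tcp [510.  -61.1 119.2] w 31.4 ff 40.0 F [-3.8  0.3 17.2]
t 115.0 tcp [508.2 -61.  298.7] w 41.0 ff 0.0 F [-0.   0.6 -0.6]
t 117.5 tcp [400. 400. 330.] w 40.9 ff 0.0 F [-0.   0.5  0.7]
```

View pics/end.png

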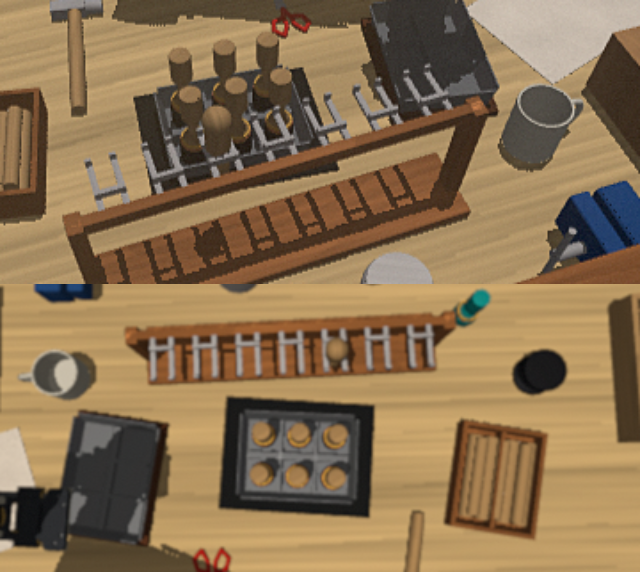

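All six brushes stand upright in the tray, which is centred on the mat. The blank still hangs, the lower tray is on its board, and the mug and reel haven't moved.

```bash
python3 -c "
from plant import bot
print(bot.close_job())"
```

```text
the job is handed in; nothing more can be done
None
```

The job is handed in: the top tray is flat on the middle of the mat with all six finished brushes upright, head down, one to a cell, and the blank, lower tray, mug and reel left in place.

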